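# Mount the drill plate on the brick-drilling jig and clamp it

### The arm

A 6-joint arm with a two-finger parallel gripper is mounted at the origin on the work surface; the furniture and walls round the work are solid. World frame = base frame: x ahead of the robot, y to its left, z up, the work surface at z = 0. Lengths are in mm, angles in rad, forces in N, time in s.
With the tool pointing down it reaches from about 250 to 775 mm from the base axis. Payload 4 kg.
Tool frame: the origin (TCP) lies between the finger pads; the fingertips stand 14 mm ahead of it and the grasp point (between the pads) lies 5 mm behind it; z points along the fingers, y is the line along which they close (so a half turn about z gives the same grasp; the last joint's range is limited). The gripper opens to 94 mm and grips with 3 to 60 N. Pads are 16 mm wide; open, the fingers measure 119 mm over their backs; the gripper's body (75 mm by 177 mm) begins 78 mm behind the grasp point.
Start: joints at [1.116, 0.087, 1.371, -0, 1.684, -0.103], TCP at [189.535, 516.333, 180.906] pointing down, gripper open.
Joint ranges: [-3.1, 3.1], [-0.76, 2.03], [0.27, 2.55], [-1.08, 4.22], [0.17, 2.65], [-2.57, 2.57]. Speed limits (rad/s): [2.79, 2.79, 3.14, 3.14, 3.14, 3.14].

### API

Orientations are given as a unit quaternion [x, y, z, w].
In Python, from rig import env, read_camera, get_calibration, search_frame, mark_of gives the robot as it stands. Calls block until the motion is done:
- env.movep(position, orientation): joint-space move of the TCP to a pose.
- env.move_l(position, frame=None, vel=150, guard=None): straight line of the TCP; frame=None keeps the orientation; vel is the mean speed in mm/s. With guard (N) it stops when the force on the tool has changed by that much, and returns True; else False.
- env.set_joints(angles): joint-space move.
- env.grip(opening, squeeze=None): finger opening in mm; squeeze is the grip in N (None keeps the last); returns when the fingers have stopped.
- env.wait(seconds).
- env.ik(position, orientation): joint angles nearest the present ones, or None.
- env.read_state(): the state.
- read_camera(name): name is "scene" or "top" or "wrist"; returns (picture, depth): 400x640x3 uint8, red, green, blue; 400x640 float32, mm along the optical axis (not along the pixel's ray), 0 where there is no reading.
- get_calibration(name): a dict with "K" (3x3 intrinsics, pixels), "world_from_camera" (4x4, takes a point from camera to world coordinates); the wrist camera has in their place "hand_eye" (4x4, takes a point from camera to tool coordinates, whose origin is the TCP and whose axes are the flange's). Camera axes: x right, y down, z forward; pixel columns grow to the right and rows downward; lengths in mm; the calibration is good to about 2 mm. A picture is of the moment at which its call begins: read the wrist's pose just before it. get_calibration takes no time and is no camera call.
A pose or a line that the arm cannot do raises env.PlanningError and nothing moves.
- env.close_job(): hands the job in; it is judged then, once.
Trained networks look in the newest picture that a camera, given by its name, has taken for a name from the list of things; names that differ only in an ending like _2 or _b are one class to them, and where a whole thing is asked for, a point or a joint stands for the part that bears it (a point fixed in the world has none). Each returns a list of dicts, best first, with "conf" (0 to 1); they miss things now and then, are a little off and sometimes report something else, mostly with a low value. They report only what shows in the picture. A call takes as long as a camera call.
- search_frame(camera, name): "extent" ([left, top, right, bottom] in pixels, round what is visible of it).
- mark_of(camera, name): "pixel" ([column, row] in pixels: a listed point, or the origin of a listed thing).
The state is a dict: "time": time; "joints": joint angles; "dq": joint speeds; "joint_efforts": joint torques, N m; "eef_pos": TCP position; "tcp_rot": TCP orientation; "contact_force": force on the tool from outside, world axes, zero at the start; "torque": the same for the moment, N m; "opening": finger opening in mm; "grasp_force": force on a finger pad.
Only numpy, scipy, OpenCV 4.12 (cv2) and the standard library are available. Lean on these libraries where they do the work, as an engineer would, in place of code of your own. Each camera call takes 0.05 s, during which the arm holds its last target. There are 200 camera calls.

### The job

The brick in the green jig is to be drilled: pick up the aluminium drill plate by its handle and lower it gently and level over the jig's two dowels, bevelled edge towards the clamp screw, until it lies flat on the jig. Then turn the screw's T-handle clockwise, regrasping as needed, until you feel the resistance rise and the nose bears firmly on the bevel; do not overtighten it. Let go, leaving the plate clamped and the other things where they are.

Things in the scene. Friction and masses are not known exactly. Their poses are not given: they have to be found in the camera images.
- jig: Drilling jig fixed to the bench: green base plate 190 x 184 x 14 mm, a piece of brick in its bed between two steel end blocks. Origin: on the bench, under the middle of the bed. z up; x points away from the clamp screw, which stands on the -x side; y along the row of dowels. The flat block tops (96 x 24 mm, at y +-71 mm) are the plate's seat, 74 mm above the origin.
- jig_seat (a point): Where the middle of the plate's underside comes when seated: above the jig's origin by 74 mm, axes as the jig's.
- dowel_a (a point): Tip of the dowel at x +15, y +71 mm of the jig: 10 mm thick, rises 25 mm above the seat, the top 7 mm coned down to 4 mm. Axes as the jig's.
- dowel_b (a point): Tip of the other, like dowel, at x +15, y -71 mm of the jig.
- drill_plate: Loose aluminium drill plate 100 (x) x 168 (y) x 10 mm, 0.42 kg, flat on the bench left or right of the jig. Origin: middle of its underside, z up, axes parallel to the jig's when seated (it starts within 45 degrees of that). Two 11.5 mm holes at x +15, y +71 and -71 mm. Its -x edge is bevelled at 40 degrees and goes towards the screw. Two flush brass drill bushes on top.
- plate_handle (a point): Middle of the plate's handle, 42 mm above its underside, over the origin: a black flat-sided bar 64 mm long along the plate's x, 14 mm wide (y), 16 mm high, on two 10 mm posts at 24 mm either side of the middle. Axes as the plate's.
- t_bar (a point): Middle of the clamp screw's T-handle: dark steel flat-sided bar 76 mm long (x), 14 mm wide (y), 16 mm high (z, along the screw), on a 12 mm stem. z leaves the screw at the handle end, 40 degrees from vertical, towards the jig's -x. Clockwise as seen from the handle (a negative turn about z) tightens and carries the bar 4 mm per radian along -z.
- screw_boss (a point): Centre of the top face of the green boss, 30 mm across, fixed to the jig, that the screw runs through; on the screw's axis, in the jig's xz plane. The bar stays 20 mm or more above it, and its highest end at most 210 mm above the bench. Thread friction of 0.3 N m holds the screw where it is left; with the arm at rest it can leave any moment within 0.3 N m either way.
- clamp_nose: Brass nose, 10 mm across, round end, at the foot of the clamp screw; origin at its tip, z along the screw away from the work. At the start 10 to 14 mm short of a seated plate's bevel (2.4 to 3.6 rad of turning). Sprung: from contact each 0.1 rad adds 6 N and shifts the signed moment that resists turning, against its value in free turning, by 0.024 N m. Firm is 30 to 50 N; over 70 N is too much.
- tin: Open galvanised tin, 72 mm across, 80 mm high; bystander on the side of the jig where the plate is not; origin at the middle of its underside.
- cup: Grey-blue enamel mug, 70 mm across, 78 mm high; bystander behind and left of the jig; origin at the underside.
- brush: Paste brush 198 mm long, 36 mm wide, 15 mm high; bystander lying behind and right of the jig; origin at the middle of its underside.

How it is judged (in metres and radians):
On the way, in this order (a step that is already met when the one before it is completed fails the run):
1. the plate lies flat on the jig with both dowels through its holes (horizontal distance between drill_plate and jig_seat below 0.0025 m and z of drill_plate in the frame of jig between 0.0725 and 0.0755 m and angle between the z axis of drill_plate and the z axis of jig, either way round below 0.02 rad and angle between the x axis of drill_plate and the x axis of jig, either way round below 0.035 rad), for 0.3 s.
2. the screw's nose bears on the plate with at least 20 N (all of step 1 and contact force between clamp_nose and drill_plate above 20 N), for 0.3 s.
At the end, for the whole second after the job is handed in: The plate lies flat on the jig's seat, bevel towards the screw, within 2.5 mm sideways and 1.5 mm in height, level within 0.02 rad and square with the jig within 0.035 rad; the clamp nose presses on it with 20 to 70 N; it is at rest (all of step 2 and contact force between clamp_nose and drill_plate below 70 N and linear speed of drill_plate below 0.01 m/s); the robot touches nothing.
It fails at once if the clamp is overtightened (more than 70 N on the plate) (contact force between clamp_nose and drill_plate above 70 N).
It fails at once if the plate is dropped onto the jig (moves faster than 0.4 m/s while on the dowels) (horizontal distance between drill_plate and jig_seat below 0.006 m and z of drill_plate in the frame of jig below 0.098 m and linear speed of drill_plate above 0.4 m/s).
It fails at once if the tin, mug or brush is shoved or knocked more than 2 cm (distance of any of tin, cup, brush from where it was at the start of the episode above 0.02 m).
It also fails if it takes over 72 s, if anything falls off the work surface, if the arm or the gripper's body presses on something with over 40 N, if the wrist force passes 120 N, or if a joint passes its speed limit or range.

## Working session

There is one attempt and no reset: what is moved stays moved. The work goes in short steps, each a Python script; the robot and the scene stay as the last script left them, time stands still between calls to the robot, and variables do not carry over. Pictures are saved under pics/ and viewed, at most 12 in all, crops included, and the job is handed in when it is done.

```bash
mkdir -p pics; ls; cat > h.py <<'E'
import numpy as np, cv2
from rig import env, read_camera, get_calibration, search_frame, mark_of
from scipy.spatial.transform import Rotation as R
def save(n,p): cv2.imwrite('pics/'+n,p[...,::-1])
def camT(name,st=None):
    c=get_calibration(name); K=np.array(c['K'])
    if name!='wrist': return K,np.array(c['world_from_camera'])
    st=st or env.read_state(); T=np.eye(4); T[:3,:3]=R.from_quat(st['tcp_rot']).as_matrix(); T[:3,3]=st['eef_pos']
    return K,T@np.array(c['hand_eye'])
def ray_z(K,T,px,z):
    d=T[:3,:3]@np.linalg.solve(K,[px[0],px[1],1.]); o=T[:3,3]; return o+d*(z-o[2])/d[2]
def pt(K,T,px,dep):
    u,v=int(round(px[0])),int(round(px[1])); d=np.median(dep[v-1:v+2,u-1:u+2])
    return (T@np.r_[np.linalg.solve(K,[px[0],px[1],1.])*d,1])[:3]
def proj(K,T,p):
    q=np.linalg.inv(T)@np.r_[p,1]; q=K@q[:3]; return q[:2]/q[2]
def cloud(K,T,dep):
    v,u=np.mgrid[:dep.shape[0],:dep.shape[1]]
    P=np.stack([(u-K[0,2])/K[0,0]*dep,(v-K[1,2])/K[1,1]*dep,dep],-1)
    W=P@T[:3,:3].T+T[:3,3]; W[dep==0]=np.nan; return W
E
python3 - <<'E'
from h import *
np.set_printoptions(precision=1,suppress=True)
for cam in ['top','scene']:
    p,d=read_camera(cam); save(cam+'0.png',p); K,T=camT(cam); print(cam,K[0,0],T)
    np.savez(cam+'0.npz',p=p,d=d)
    for n in ['jig','jig_seat','dowel_a','dowel_b','drill_plate','plate_handle','t_bar','screw_boss','clamp_nose','tin','cup','brush']:
        print(n,[(np.round(m['pixel']),round(m['conf'],2),pt(K,T,m['pixel'],d)) for m in mark_of(cam,n)[:2]])
print(env.read_state()['time'])
E
```

```text
pics
top 399.92623911690237 [[  -0.    -1.     0.1  446.5]
 [  -1.     0.     0.   -12.6]
 [  -0.    -0.1   -1.  1270.5]
 [   0.     0.     0.     1. ]]
jig [(array([317., 192.]), 0.9, array([581.4,  -6. ,  67.5]))]
jig_seat [(array([318., 191.]), 0.9, array([583.9,  -9.7,  68.1])), (array([326., 218.]), 0.57, array([498.9, -30.5, 137.4]))]
dowel_a [(array([340., 178.]), 0.62, array([616.2, -75.2,  90. ])), (array([297., 190.]), 0.56, array([587. ,  53.4,  74. ]))]
dowel_b [(array([340., 178.]), 0.62, array([616.2, -75.2,  90. ])), (array([297., 190.]), 0.56, array([587. ,  53.4,  74. ]))]
drill_plate [(array([223., 227.]), 0.94, array([483.7, 292.7,   9.8]))]
plate_handle [(array([220., 228.]), 0.69, array([479.8, 292.4,  46.8]))]
t_bar [(array([239., 175.]), 0.59, array([648.8, 243.8,   2.3])), (array([329., 227.]), 0.51, array([470.2, -36.5, 175. ]))]
screw_boss [(array([325., 216.]), 0.85, array([503.1, -27.6, 134.3]))]
clamp_nose []
tin [(array([418., 214.]), 0.83, array([ 506.3, -310.1,   53.1])), (array([293., 191.]), 0.26, array([584.4,  65.1,  76.5]))]
cup [(array([240., 173
[... 692 characters left out ...]
03.6,  72.8,  76.3]))]
drill_plate []
plate_handle [(array([237., 204.]), 0.78, array([491.2, 292.6,  46.8]))]
t_bar [(array([317., 235.]), 0.67, array([547.6, -38.7,  27.6])), (array([300., 206.]), 0.63, array([466.7, -42.1, 168.4]))]
screw_boss [(array([308., 212.]), 0.76, array([505.8, -37.6, 131. ])), (array([282., 201.]), 0.28, array([635.9, 211.5,  28.4]))]
clamp_nose []
tin [(array([386., 287.]), 0.86, array([ 476.5, -341.2,   24.3])), (array([308., 209.]), 0.35, array([603.5,  49.9,  65.1]))]
cup [(array([280., 201.]), 0.77, array([630.2, 213.7,  28.7]))]
brush [(array([417., 260.]), 0.9, array([ 664.9, -337.2,    3.1])), (array([318., 215.]), 0.29, array([591.7,  -2. ,  69. ]))]
1.3
```

```bash
python3 - <<'E'
from h import *
np.set_printoptions(precision=2,suppress=True)
print(get_calibration('wrist'))
def down(yaw): return (R.from_euler('z',yaw)*R.from_euler('x',np.pi)).as_quat()
print(R.from_quat(env.read_state()['tcp_rot']).as_matrix())
def look(tag,pos,q,names):
    env.movep(pos,q); env.wait(0.2)
    st=env.read_state(); p,d=read_camera('wrist'); save(tag+'.png',p); K,T=camT('wrist',st); np.savez(tag+'.npz',p=p,d=d,K=K,T=T)
    for n in names:
        print(n,[(np.round(m['pixel'],1),round(m['conf'],2),pt(K,T,m['pixel'],d)) for m in mark_of('wrist',n)[:3]])
    print(st['time'],st['eef_pos'],st['joints'])
q=env.read_state()['tcp_rot']
look('wplate',[440,293,300],q,['drill_plate','plate_handle','cup'])
look('wjig',[520,-20,400],q,['jig','jig_seat','dowel_a','dowel_b','t_bar','screw_boss','clamp_nose'])
a=cv2.imread('pics/wplate.png');b=cv2.imread('pics/wjig.png'); cv2.imwrite('pics/both.png',np.hstack([a[:,:],b])[:, :]); 
E
```

```text
{'K': array([[329.07,   0.  , 319.79],
       [  0.  , 329.07, 204.17],
       [  0.  ,   0.  ,   1.  ]]), 'hand_eye': array([[  -0.  ,   -0.97,   -0.25,   71.73],
       [   1.  ,   -0.  ,   -0.  ,    0.13],
       [   0.  ,   -0.25,    0.97, -204.5 ],
       [   0.  ,    0.  ,    0.  ,    1.  ]])}
[[-0.94  0.34  0.  ]
 [ 0.34  0.94  0.  ]
 [-0.    0.   -1.  ]]
drill_plate [(array([333.2, 197.2]), 0.62, array([476.63, 300.05,  50.61]))]
plate_handle [(array([336. , 298.4]), 0.67, array([617.81, 253.69,  68.8 ])), (array([336.1, 202. ]), 0.63, array([484.49, 301.6 ,  51.15]))]
cup [(array([336.1, 300.4]), 0.62, array([615.96, 254.06,  77.53])), (array([337.5, 197.1]), 0.24, array([478.57, 305.81,  50.65]))]
2.8333 [439.28 293.81 299.49] [ 0.48  0.05  1.18  0.    1.92 -0.74]
jig [(array([334., 192.]), 0.65, array([568.41, -11.61,  68.54]))]
jig_seat [(array([341.1, 202.2]), 0.72, array([588.79,  -6.24,  69.27]))]
dowel_a [(array([382.5, 188.3]), 0.9, array([582.25,  62.61,  99.1 ])), (array([304.7, 235.6]), 0.84, array([614.73, -79.92,  95.82])), (array([168.1, 212.4]), 0.23, array([ 506.36, -291.68,   59.52]))]
dowel_b [(array([382.5, 188.3]), 0.9, array([582.25,  62.61,  99.1 ])), (array([304.7, 235.6]), 0.84, array([614.73, -79.92,  95.82])), (array([168.1, 212.4]), 0.23, array([ 506.36, -291.68,   59.52]))]
t_bar [(array([293.2, 144.9]), 0.68, array([469.01, -36.89, 174.63]))]
screw_boss [(array([307.5, 161.1]), 0.73, array([493.75, -26.08, 185.6 ]))]
clamp_nose []
4.5083 [519.9  -18.89 399.69] [-0.15  0.09  0.94  0.    2.12 -1.37]
```

View pics/wjig.png

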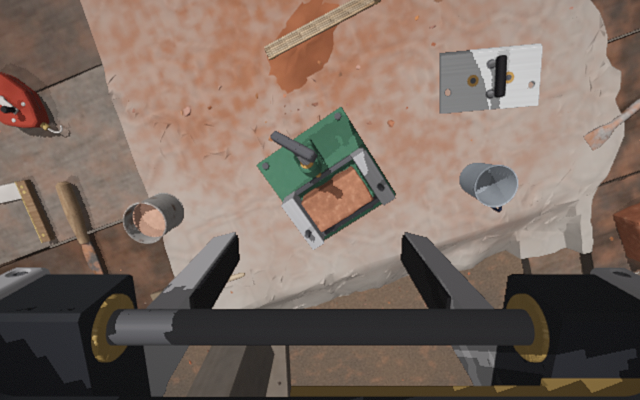

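View pics/wplate.png

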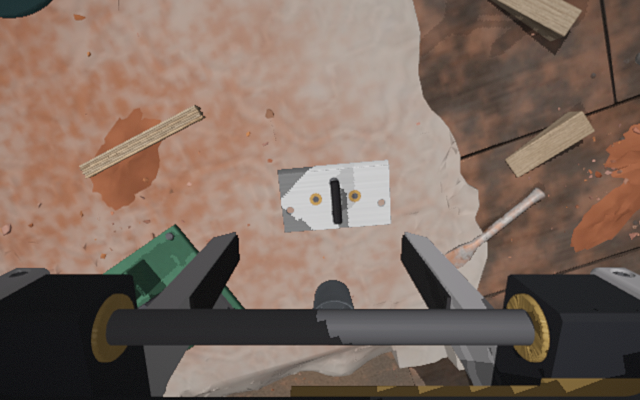

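```bash
cat >> h.py <<'E'
def Rt(yaw): return R.from_euler('z',yaw)*R.from_euler('y',np.pi)
def look(tag,pos,rot,names=()):
    env.movep(list(pos),list(rot.as_quat())); env.wait(0.25)
    st=env.read_state(); p,d=read_camera('wrist'); save(tag+'.png',p); K,T=camT('wrist',st); np.savez(tag+'.npz',p=p,d=d,K=K,T=T)
    for n in names:
        print(n,[(np.round(m['pixel'],1),round(m['conf'],2),pt(K,T,m['pixel'],d)) for m in mark_of('wrist',n)[:3]])
    print(st['time'],st['eef_pos'],st['joints'])
    return p,d,K,T
E
python3 - <<'E'
from h import *
np.set_printoptions(precision=2,suppress=True)
f=np.load('wplate.npz'); K,T=f['K'],f['T']
a=ray_z(K,T,(381,203),10);b=ray_z(K,T,(291,211),10); print(a,b)
y=(a-b)[:2]; yp=np.arctan2(-y[0],y[1]); print('plate yaw',yp,np.linalg.norm(y))
m=(a+b)/2
look('cjig',[598.5,-8.6,200],Rt(0.224),['jig_seat','dowel_a','t_bar','screw_boss','clamp_nose'])
look('cplate',[m[0],m[1],111],Rt(yp),['plate_handle','drill_plate'])
print(yp,m)
a=cv2.imread('pics/cjig.png');b=cv2.imread('pics/cplate.png'); s=(slice(20,260),slice(160,480))
cv2.imwrite('pics/c2.png',cv2.resize(np.vstack([a[s],b[s]]),None,fx=1.25,fy=1.25,interpolation=cv2.INTER_CUBIC))
E
```

```text
[520.02 364.77  10.  ] [484.24 229.31  10.  ]
plate yaw -0.2582534977793257 140.10439643487587
jig_seat [(array([324.2, 178.5]), 0.86, array([585.49,  -7.16,  69.29]))]
dowel_a [(array([247., 200.]), 0.94, array([617.08, -76.22,  99.94])), (array([318.6, 118.1]), 0.74, array([527.74, -26.  , 101.21])), (array([395.2, 194.3]), 0.62, array([580.38,  61.15,  98.65]))]
t_bar [(array([315.5,  28. ]), 0.71, array([474.33, -39.69, 176.04])), (array([320.1, 119.4]), 0.64, array([528.54, -24.44, 100.93]))]
screw_boss [(array([318.3,  82.5]), 0.89, array([501.9 , -31.89, 136.55]))]
clamp_nose [(array([318.5, 122.2]), 0.57, array([531.27, -25.31,  97.72]))]
6.025 [599.23  -8.79 202.29] [-0.11  0.19  1.21 -0.    1.73 -1.9 ]
plate_handle [(array([321.8, 188.1]), 0.97, array([485.77, 302.58,  51.1 ]))]
drill_plate [(array([321.8, 178.7]), 0.76, array([478.34, 304.55,  50.48]))]
7.8333 [502.85 296.31 111.33] [ 0.44  0.18  1.4  -0.    1.56 -0.88]
-0.2582534977793257 [502.13 297.04  10.  ]
```

View pics/c2.png

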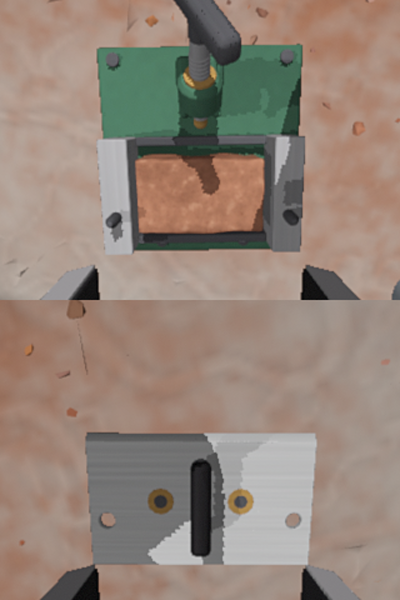

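```bash
python3 - <<'E'
from h import *
np.set_printoptions(precision=2,suppress=True)
f=np.load('cjig.npz'); W=cloud(f['K'],f['T'],f['d']); z=W[...,2]
for u in (247,395):
    s=(slice(183,213),slice(u-14,u+15)); w=W[s].reshape(-1,3)
    for lo in (85,95): 
        m=w[w[:,2]>lo]; print('dowel',u,lo,len(m),m.mean(0))
g=np.load('cplate.npz'); V=cloud(g['K'],g['T'],g['d'])
for u in (245,394):
    s=(slice(183,210),slice(u-14,u+15)); w=V[s].reshape(-1,3); m=w[w[:,2]<6]; print('hole',u,len(m),m.mean(0),np.nanmedian(w[:,2]))
ims=[]
for h,us,v in ((f,(247,395),199),(g,(245,394),196)):
    ims.append(np.hstack([cv2.resize(h['p'][v-14:v+14,u-14:u+14],(392,392),interpolation=cv2.INTER_NEAREST) for u in us]))
save('z4.png',cv2.resize(np.vstack(ims),(600,600)))
E
```

```text
dowel 247 85 96 [615.07 -75.35  94.73]
dowel 247 95 47 [615.67 -75.87  97.88]
dowel 395 85 98 [581.86  60.18  94.76]
dowel 395 95 52 [582.13  60.73  97.66]
hole 245 119 [483.66 224.11   3.77] 10.569077706653502
hole 394 108 [521.99 367.44   3.41] 10.55393313527648
```

View pics/z4.png

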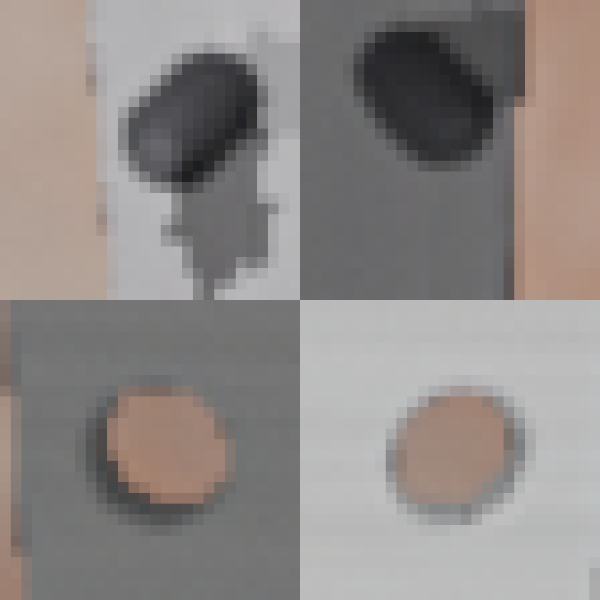

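```bash
python3 - <<'E'
from h import *
np.set_printoptions(precision=2,suppress=True)
f=np.load('cjig.npz'); K,T=f['K'],f['T']; z=cloud(K,T,f['d'])[...,2]
t=np.linspace(0,2*np.pi,60)
def hull(x,y,z0):
    P=[proj(K,T,[x+r*np.cos(a),y+r*np.sin(a),h]) for r,h in((5,z0),(5,92),(2,99)) for a in t]
    return cv2.convexHull(np.array(P,np.float32))
D=[]
for u,x,y in ((247,615,-75.5),(395,582,60.5)):
    m=np.zeros(z.shape,bool); s=(slice(180,216),slice(u-16,u+17)); m[s]=(z[s]>80)&(z[s]<110)
    vv,uu=np.nonzero(m); c=np.array([uu.mean(),vv.mean()])
    for _ in range(4):
        h=hull(x,y,80); M=cv2.moments(h); hc=np.array([M['m10'],M['m01']])/M['m00']
        e=ray_z(K,T,c,92)-ray_z(K,T,hc,92); x+=e[0];y+=e[1]
    print(u,'mask',m.sum(),'hull',cv2.contourArea(h),(x,y)); D.append([x,y])
g=np.load('cplate.npz'); Kg,Tg=g['K'],g['T']
H=[ray_z(Kg,Tg,p,10)[:2] for p in((245.25,195.7),(394.1,195.83))]
def frame(b,a):
    b,a=np.array(b),np.array(a); d=a-b; yaw=np.arctan2(-d[0],d[1]); m=(a+b)/2
    return m-15*np.array([np.cos(yaw),np.sin(yaw)]),yaw,np.linalg.norm(d)
print('jig',frame(*D)); print('plate',frame(*H))
# handle top pts
V=cloud(Kg,Tg,g['d']); hm=V[(V[...,2]>46)&(V[...,2]<56)]; print('handle',hm.mean(0),len(hm))
# tbar
W=cloud(K,T,f['d']); c,yaw,_=frame(*D)
E
```

```text
247 mask 111 hull 113.80009768088348 (np.float64(616.7755712315408), np.float64(-76.24761116040315))
395 mask 111 hull 114.43498365348205 (np.float64(582.906269378606), np.float64(61.884502368895284))
jig (array([585.27, -10.75]), np.float64(0.24045121064163455), np.float64(142.22380390102143))
plate (array([486.08, 300.69]), np.float64(-0.2608711700225089), np.float64(141.80231790483654))
handle [525.95 284.6   50.3 ] 1628
```

```bash
python3 - <<'E'
from h import *
np.set_printoptions(precision=2,suppress=True)
yp=-0.261; c=np.array([486.1,300.7])
q=Rt(yp).as_quat()
env.grip(50)
env.movep([*c,100],list(q)); env.move_l([*c,38],vel=100,guard=10)
st=env.read_state(); print(st['eef_pos'],st['contact_force'])
print(env.grip(0,45)); st=env.read_state(); print(st['opening'],st['grasp_force'],st['eef_pos'],st['contact_force'])
env.move_l([*c,70],vel=60); env.move_l([*c,260],vel=200); env.wait(0.3)
st=env.read_state(); print(st['time'],st['opening'],st['grasp_force'],st['eef_pos'],st['contact_force'],st['torque'])
p,d=read_camera('wrist');K,T=camT('wrist',st); np.savez('held.npz',p=p,d=d,K=K,T=T)
save('held.png',np.hstack([cv2.resize(p[220:260,u-20:u+20],(400,400),interpolation=cv2.INTER_NEAREST) for u in (225,415)]))
W=cloud(K,T,d); Q=R.from_quat(st['tcp_rot']).as_matrix()
L=(W-np.array(st['eef_pos']))@Q
m=L[(abs(L[...,0])<45)&(abs(L[...,1])<75)&(L[...,2]>22)&(L[...,2]<34)&(abs(L[...,1])>25)]
A=np.c_[m[:,:2],np.ones(len(m))]; print('plate plane in tool',np.linalg.lstsq(A,m[:,2],rcond=None)[0],len(m))
E
```

```text
[486.65 300.92  38.58] [-0.08  0.72 -0.1 ]
False
0.6142499847157307 0.0 [486.09 300.68  37.97] [-0.28 -0.17  0.39]
12.775 0.1960227568895897 0.0 [485.81 300.58 259.09] [ 0.22 -0.11  0.4 ] [0.01 0.01 0.02]
plate plane in tool [0. 0. 0.] 0
```

View pics/held.png

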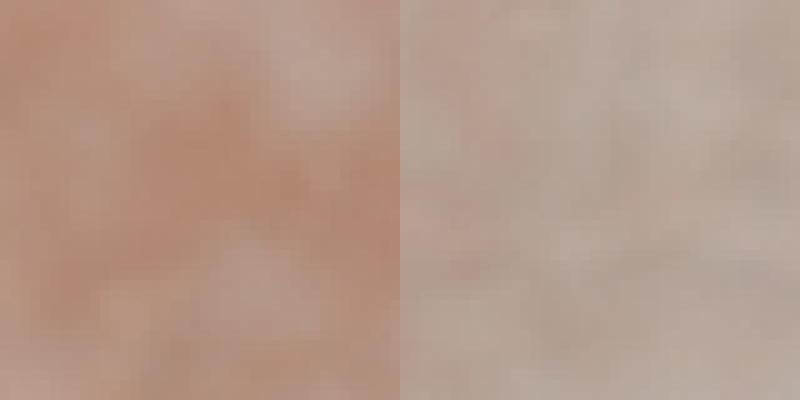

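The fingers closed on nothing; looking at where the plate is.

```bash
python3 - <<'E'
from h import *
f=np.load('held.npz'); save('held2.png',f['p'])
p,d=read_camera('top'); np.savez('top1.npz',p=p,d=d); K,T=camT('top')
for n in ['drill_plate','plate_handle']: print(n,[(m['pixel'],m['conf'],pt(K,T,m['pixel'],d)) for m in mark_of('top',n)[:2]])
K,T=f['K'],f['T']; W=cloud(K,T,f['d'])
for n in ['drill_plate','plate_handle']: print(n,[(m['pixel'],m['conf'],pt(K,T,m['pixel'],f['d'])) for m in mark_of('wrist',n)[:2]])
E
```

```text
drill_plate [([224.1, 227.5], 0.72, array([482.97458169, 290.23672367,   9.62360896]))]
plate_handle [([222.4, 228.8], 0.77, array([479.0057721 , 295.34086225,  10.91563904])), ([328.0, 225.7], 0.69, array([474.51125247, -34.33100051, 179.07572703]))]
drill_plate [([321.6, 172.7], 0.88, array([478.3326448 , 304.63046469,  50.76916676]))]
plate_handle [([320.3, 178.8], 0.58, array([485.50954308, 301.01387566,  50.36713164]))]
```

View pics/held2.png

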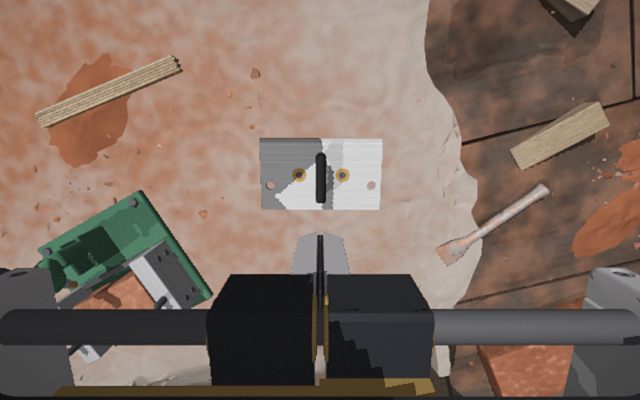

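```bash
python3 - <<'E'
from h import *
np.set_printoptions(precision=1,suppress=True)
for n in ('held','cplate'):
    f=np.load(n+'.npz'); K,T=f['K'],f['T']; c=get_calibration('wrist'); L=cloud(K,np.array(c['hand_eye']),f['d'])
    for v,u in ((236,318),(245,310),(260,305),(275,330),(300,270),(240,235),(250,225),(240,405),(250,410)): print(n,v,u,L[v,u])
st=env.read_state(); print(st['opening'],st['joints'],R.from_quat(st['tcp_rot']).as_matrix())
env.grip(60); print(env.read_state()['opening'])
env.grip(14,45); print(env.read_state()['opening'])
env.grip(50); print(env.read_state()['opening'], env.read_state()['time'])
E
```

```text
held 236 318 [  8.2  -1.  -27.7]
held 245 310 [  9.9  -5.  -45.9]
held 260 305 [ 10.   -6.7 -65. ]
held 275 330 [  34.4    2.7 -129.3]
held 300 270 [  34.   -10.7 -140.3]
held 240 235 [-100.3 -126.3  256.9]
held 250 225 [-115.7 -141.9  255.7]
held 240 405 [-99.7 126.2 255.3]
held 250 410 [-115.6  134.6  255.2]
cplate 236 318 [-40.3  -1.8 107.4]
cplate 245 310 [-49.9  -9.9 107.4]
cplate 260 305 [-66.  -15.1 106.8]
cplate 275 330 [-83.1  10.5 107.6]
cplate 300 270 [-111.6  -52.6  107.1]
cplate 240 235 [  7.3 -47.2 -31.7]
cplate 250 225 [  8.2 -48.  -48.6]
cplate 240 405 [  8.3  46.8 -34.4]
cplate 250 410 [  6.5  47.  -44.5]
0.39732317283342683 [ 0.5  0.1  1.2 -0.   1.8 -0.9] [[-1.   0.3  0. ]
 [ 0.3  1.   0. ]
 [-0.   0.  -1. ]]
60.246264232270796
14.180996450858173
50.20191989973802 15.675
```

```bash
python3 - <<'E'
from h import *
np.set_printoptions(precision=1,suppress=True)
c=get_calibration('wrist')
for n in ('held','cplate','wjig'):
    f=np.load(n+'.npz'); L=cloud(f['K'],np.array(c['hand_eye']),f['d'])
    m=(abs(L[...,1])<65)&(L[...,0]>-20)&(L[...,0]<30)&(L[...,2]<20)
    P=L[m]; print(n,m.sum(),np.sort(P[:,2])[::-1][:400:40], P[P[:,2]>-40][:,0].mean(), np.nonzero(m.any(1))[0].min(), P[P[:,2]>-40].min(0),P[P[:,2]>-40].max(0))
E
```

```text
held 32789 [-25.1 -29.3 -31.5 -33.2 -34.8 -36.3 -37.6 -39.2 -40.5 -41.6] 9.64631980517726 232 [  8.  -12.3 -40. ] [ 10.5  12.1 -25.1]
cplate 47791 [-24.3 -26.4 -27.6 -28.6 -29.6 -30.6 -31.5 -32.3 -33.  -33.9] 4.770393690225239 232 [ -7.9 -59.  -40. ] [ 10.4  58.7 -24.3]
wjig 47781 [-24.8 -26.1 -27.5 -28.5 -29.6 -30.5 -31.5 -32.3 -33.  -33.9] 4.755522879952965 232 [ -7.9 -58.7 -40. ] [ 10.7  58.7 -24.8]
```

The wrist depth shows the fingertips at tool z ≈ −24.5 mm. The spec says +14, so the real fingers sit about 38.5 mm higher than stated. That fits having closed above the handle. I'll regrasp with that offset, under guard.

```bash
python3 - <<'E'
from h import *
np.set_printoptions(precision=2,suppress=True)
c=np.array([486.1,300.7])
env.move_l([*c,40],vel=200); env.move_l([*c,-1],vel=60,guard=8)
st=env.read_state(); print(st['eef_pos'],st['contact_force'])
env.grip(0,45); st=env.read_state(); print(st['opening'],st['grasp_force'],st['eef_pos'],st['contact_force'])
if st['opening']>10:
    env.move_l([*c,30],vel=60); env.move_l([*c,220],vel=200); env.wait(0.3)
    st=env.read_state(); print(st['time'],st['opening'],st['grasp_force'],st['eef_pos'],st['contact_force'],st['torque'])
    p,d=read_camera('wrist');K,T=camT('wrist',st); np.savez('held.npz',p=p,d=d,K=K,T=T)
    he=np.array(get_calibration('wrist')['hand_eye']); L=cloud(K,he,d)
    m=(abs(L[...,0])<45)&(abs(L[...,1])<75)&(L[...,2]>-22)&(L[...,2]<10)&(abs(L[...,1])>25)
    P=L[m]; A=np.c_[P[:,:2],np.ones(len(P))]; k=np.linalg.lstsq(A,P[:,2],rcond=None)[0]; print('plane',k,len(P),P.min(0),P.max(0))
    us=[proj(K,he,[-15,s*71,k[2]]) for s in(-1,1)]; print(us)
    save('held3.png',p)
    save('heldz.png',np.hstack([cv2.resize(p[int(u[1])-20:int(u[1])+20,int(u[0])-20:int(u[0])+20],(400,400),interpolation=cv2.INTER_NEAREST) for u in us]))
E
```

```text
[486.34 300.83  -0.8 ] [-0.18  0.34  0.21]
13.565988207221602 44.99938488006592 [486.2  300.84  -0.86] [-0.74  0.16  0.09]
20.475 13.472227672474926 44.99812960624695 [485.75 300.55 218.98] [-0.06  0.13 -4.07] [0.01 0.01 0.02]
plane [ -0.     0.   -11.62] 16818 [-23.56 -74.99 -14.74] [45.   74.99 -1.03]
[array([207.57, 262.05]), array([431.93, 262.03])]
```

View pics/heldz.png

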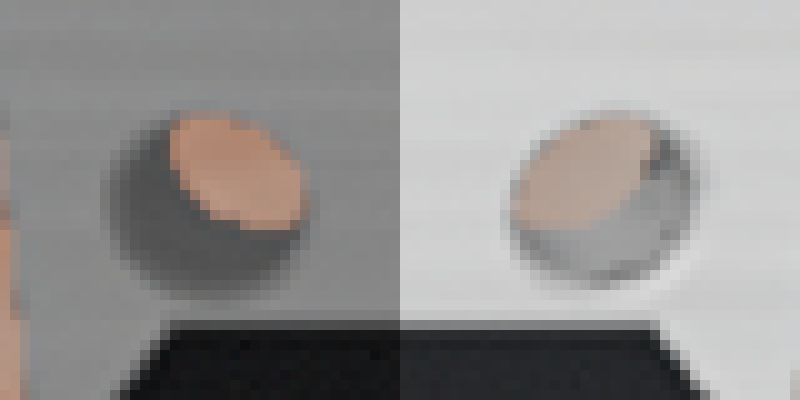

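```bash
cat > seat.py <<'E'
from h import *
np.set_printoptions(precision=3,suppress=True)
f=np.load('held.npz'); K=f['K']; he=np.array(get_calibration('wrist')['hand_eye'])
hb,ha=[ray_z(K,he,p,-11.62)[:2] for p in((207.1,262.0),(431.0,261.4))]
D=np.array([[616.776,-76.248],[582.906,61.885]])
hd=ha-hb; yt=np.arctan2(-hd[0],hd[1]); hm=(ha+hb)/2   # plate yaw in tool (tool z down)
yaw=0.2405+yt; Q=Rt(yaw).as_matrix()
C=D.mean(0)-(Q@np.r_[hm,0])[:2]
print('tool holes',hb,ha,np.linalg.norm(hd),yt,'target',C,yaw)
E
python3 - <<'E'
from seat import *
env.movep([*C,219],list(Rt(yaw).as_quat())); 
env.move_l([*C,108],vel=120); env.wait(0.4)
st=env.read_state(); print(st['time'],st['eef_pos'],st['contact_force'],st['torque'])
p,d=read_camera('wrist'); np.savez('above.npz',p=p,d=d)
save('above.png',np.hstack([cv2.resize(p[242:282,u-20:u+20],(400,400),interpolation=cv2.INTER_NEAREST) for u in (207,431)]))
hit=env.move_l([*C,72.5],vel=20,guard=6)
st=env.read_state(); print(hit,st['time'],st['eef_pos'],st['contact_force'],st['torque'])
E
```

```text
tool holes [-14.969 -71.299] [-14.57   70.379] 141.67878715170724 -0.0028110070562713508 target [585.379 -10.212] 0.23768899294372864
23.2417 [585.518 -10.237 108.283] [-0.25   0.711 -4.533] [ 0.017  0.066 -0.018]
False 25.2167 [585.31  -10.201  73.098] [-4.303  0.271  1.23 ] [-0.012  0.546  0.021]
```

View pics/above.png

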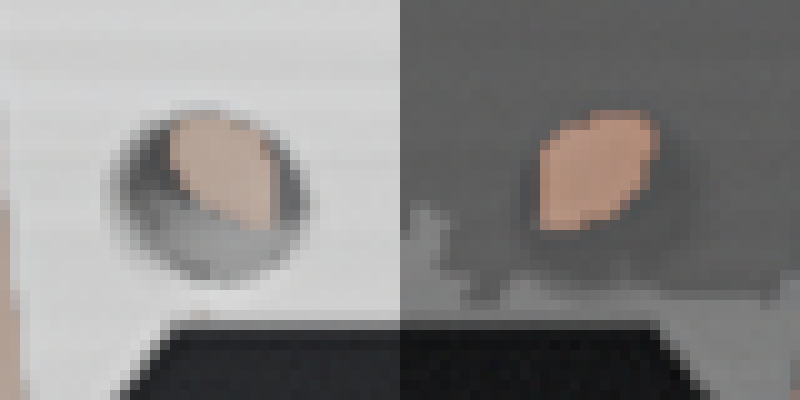

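```bash
cat > scr.py <<'E'
from h import *
np.set_printoptions(precision=3,suppress=True)
yj=0.2405; J=np.array([585.27,-10.75]); RJ=R.from_euler('z',yj)
def tw(p): return RJ.apply(p)+np.r_[J,0]
def tj(p): return RJ.inv().apply(np.asarray(p)-np.r_[J,0])
s40,c40=np.sin(np.radians(40)),np.cos(np.radians(40))
ax=np.array([-s40,0,c40])          # screw z in jig
B0=np.array([[-c40,0,s40],[0,1,0],[-s40,0,-c40]])
B0=np.stack([[-c40,0,-s40],[0,1,0],[s40,0,-c40]],1)  # tool axes as columns, jig frame
def trot(a): # tool turned by a about screw axis (from x_t = -(c,0,s))
    return RJ*R.from_rotvec(a*ax)*R.from_matrix(B0)
E
python3 - <<'E'
from scr import *
from seat import C
env.grip(40); env.wait(0.2); st=env.read_state(); print(st['time'],st['opening'],st['eef_pos'],st['contact_force'])
env.move_l([*C,190],vel=150); 
b=np.array([-116,0,170.])
for a in (0,np.pi): 
    for dist in (90,140):
        print(a,dist,env.ik(list(tw(b+ax*dist)),list(trot(a).as_quat())))
print(tj(env.read_state()['eef_pos']))
p,d=look('v1',tw(b+ax*90+np.array([0,0,0])),trot(0),['t_bar','screw_boss'])[:2] if env.ik(list(tw(b+ax*90)),list(trot(0).as_quat())) is not None else (None,None)
E
```

```text
tool holes [-15.058 -71.025] [-14.668  70.637] 141.6630323975995 -0.002758355220787316 target [585.35  -10.493] 0.23774164477921267
26.025 39.97109709308921 [585.384 -10.218  72.464] [-0.021  0.07  -0.058]
0 90 [-0.811 -0.741  2.03   0.595  1.478 -2.563]
0 140 None
3.141592653589793 90 [-0.811 -0.741  2.03   0.595  1.478  0.578]
3.141592653589793 140 None
[ -0.43    0.448 188.697]
t_bar [(array([318. , 194.1]), 0.7, array([464.603, -41.474, 169.888])), (array([370.4, 213.8]), 0.63, array([580.872,  60.064,  98.252]))]
screw_boss [(array([320.2, 184.4]), 0.9, array([458.284, -40.994, 163.57 ]))]
28.1667 [417.049 -51.923 239.14 ] [-0.809 -0.738  2.027  0.595  1.478 -2.563]
```

View pics/v1.png

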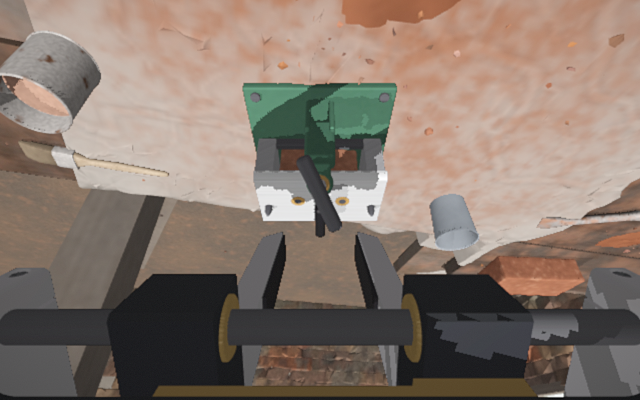

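```bash
python3 - <<'E'
from scr import *
f=np.load('v1.npz'); W=cloud(f['K'],f['T'],f['d']); P=RJ.inv().apply((W-np.r_[J,0]).reshape(-1,3))
ex=np.array([c40,0,s40]); ey=np.array([0,1.,0]); o=np.array([-86,0,136.])
q=np.stack([(P-o)@ex,(P-o)@ey,(P-o)@ax],1).reshape(400,640,3)
m=(np.hypot(q[...,0],q[...,1])<48)&(q[...,2]>30)&(q[...,2]<80); m[233:]=0
Q=q[m]; print(len(Q),np.percentile(Q[:,2],[2,20,50,80,98]))
top=Q[Q[:,2]>np.percentile(Q[:,2],60)-3]
r=cv2.minAreaRect(top[:,:2].astype(np.float32)); print('rect',r)
c=top.mean(0); u,s,vt=np.linalg.svd(top-c); print('mean',c,'dir',vt[0],'normal',vt[2])
ang=np.arctan2(vt[0][1],vt[0][0]); print('bar angle from ex',ang)
bt=o+ax*38
q0=env.read_state()['joints']
for a in np.arange(-3.2,3.3,0.4):
    k=env.ik(list(tw(bt-ax*41)),list(trot(a).as_quat())); print(round(a,1),k)
E
```

```text
1286 [42.404 48.983 50.102 50.97  51.872]
rect ((-6.409175872802734, -0.051013946533203125), (74.87286376953125, 13.901408195495605), 25.30181884765625)
mean [-7.738 -0.492 50.171] dir [0.904 0.427 0.001] normal [-0.012  0.021  1.   ]
bar angle from ex 0.44156642484206815
-3.2 [-0.518 -0.503  2.123  0.537  1.043  0.711]
-2.8 [-0.518 -0.503  2.123  0.537  1.043  0.311]
-2.4 [-0.518 -0.503  2.123  0.537  1.043 -0.089]
-2.0 [-0.518 -0.503  2.123  0.537  1.043 -0.489]
-1.6 [-0.518 -0.503  2.123  0.537  1.043 -0.889]
-1.2 [-0.518 -0.503  2.123  0.537  1.043 -1.289]
-0.8 [-0.518 -0.503  2.123  0.537  1.043 -1.689]
-0.4 [-0.518 -0.503  2.123  0.537  1.043 -2.089]
-0.0 [-0.518 -0.503  2.123  0.537  1.043 -2.489]
0.4 None
0.8 None
1.2 None
1.6 [-0.518 -0.503  2.123  0.537  1.043  2.194]
2.0 [-0.518 -0.503  2.123  0.537  1.043  1.794]
2.4 [-0.518 -0.503  2.123  0.537  1.043  1.394]
2.8 [-0.518 -0.503  2.123  0.537  1.043  0.994]
3.2 [-0.518 -0.503  2.123  0.537  1.043  0.594]
```

```bash
cat >> scr.py <<'E'
ex=np.array([c40,0,s40]); bc=np.array([-86,0,136.])-6.4*ex+42.1*ax
axw=RJ.apply(ax)
def pose(a,turn,off=0,lat=np.zeros(3)): # tool angle a, screw turned by turn (negative=tighten)
    return list(tw(bc+ax*(4*turn-41.5+off)+lat)),list(trot(a).as_quat())
def rd():
    st=env.read_state(); return st['time'],float(np.dot(st['torque'],axw)),RJ.inv().apply(st['contact_force']),st['joints'][5],st
E
python3 - <<'E'
from scr import *
a0=0.4416-np.pi
env.movep(*pose(a0,0,75)); env.move_l(pose(a0,0)[0],vel=100,guard=8)
r=rd(); print(r[:4],tj(r[4]['eef_pos']),tj(pose(a0,0)[0]))
env.grip(0,40); r=rd(); print('grip',r[:4],r[4]['opening'],r[4]['torque'])
if r[4]['opening']>10:
  for k in range(1,8):
    t=-0.3*k; env.movep(*pose(a0+t,t)); r=rd(); env.wait(0.1); r2=rd(); print(round(t,1),r[:4],r2[1])
    if np.linalg.norm(r2[2])>40: break
E
```

```text
(31.5417, 0.021397529136641502, array([-0.034,  0.252,  0.184]), np.float64(0.1957203929039823)) [-91.144  -0.192 132.926] [-91.288   0.    132.346]
grip (32.0667, 0.0035794688836488092, array([-3.406,  1.24 ,  1.701]), np.float64(0.19569368896208897)) 13.78163961950502 [-0.045  0.526  0.073]
-0.3 (32.4583, -0.1416510834589908, array([-4.771,  0.244,  3.351]), np.float64(0.4933418609818406)) -0.13220413862208127
-0.6 (32.95, -0.1402822760514866, array([-5.42 ,  0.771,  3.642]), np.float64(0.7945160126385958)) -0.11384301585219418
-0.9 (33.4417, -0.11987252679266733, array([-4.841,  0.215,  3.338]), np.float64(1.094604018004435)) -0.08150567833655357
-1.2 (33.9333, -0.117122786854046, array([-5.429,  0.046,  4.277]), np.float64(1.3947163087660537)) -0.0907623954331149
-1.5 (34.425, -0.13777802719180307, array([-5.63 ,  0.082,  3.404]), np.float64(1.6948233435126887)) -0.10927377752398938
-1.8 (34.9167, -0.14495308492192877, array([-6.287, -0.253,  4.154]), np.float64(1.9948819279503023)) -0.20162618518050374
-2.1 (35.4083, -0.20249446600501675, array([-6.408,  0.955,  3.743]), np.float64(2.295008255422742)) -0.14795727832976202
```

```bash
python3 - <<'E'
from scr import *
a0=0.4416-np.pi; t=-2.1
r=rd(); print(r[0],r[4]['opening'],r[1])
env.grip(60); env.move_l(pose(a0+t,t,75)[0],vel=200)
a1=a0+t+np.pi
env.movep(*pose(a1,t,75)); env.wait(0.1)
st=env.read_state(); p,d=read_camera('wrist'); save('v2.png',p); K,T=camT('wrist',st); np.savez('v2.npz',p=p,d=d,K=K,T=T)
print(st['time'],st['joints'],st['contact_force'],st['torque'])
W=cloud(K,T,d); P=RJ.inv().apply((W-np.r_[J,0]).reshape(-1,3)); ey=np.array([0,1.,0])
q=np.stack([(P-bc)@ex,(P-bc)@ey,(P-bc)@ax],1)
Q=q[(np.hypot(q[:,0],q[:,1])<48)&(q[:,2]>-12)&(q[:,2]<20)]; print(len(Q),np.percentile(Q[:,2],[2,20,50,80,98]))
top=Q[Q[:,2]>np.percentile(Q[:,2],60)-3]; print(cv2.minAreaRect(top[:,:2].astype(np.float32)))
u,s,vt=np.linalg.svd(top-top.mean(0)); print(top.mean(0),np.arctan2(vt[0][1],vt[0][0]),'expect',0.4416-2.1, vt[2])
E
```

```text
35.5083 13.606001633923107 -0.14795727832976202
39.6417 [-0.661 -0.653  2.1    0.557  1.265 -0.868] [ 0.258 -0.169  0.621] [-0.133  0.421 -0.004]
1839 [-4.323 -1.335 -0.242  0.493  1.35 ]
((-0.004045724868774414, 0.5135459899902344), (74.34729766845703, 13.627811431884766), 85.2485580444336)
[ 0.02   2.028 -0.283] -1.66148871983137 expect -1.6584 [0.008 0.001 1.   ]
```

View pics/v2.png

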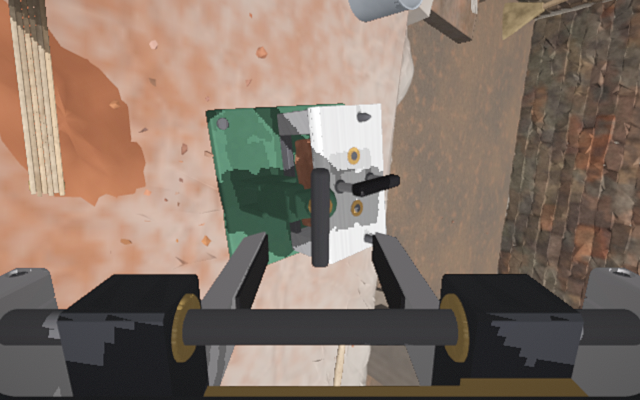

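```bash
cat >> scr.py <<'E'
a0b=0.4416
def turn(t,vel=2):
    p,q=pose(a0b+t,t); env.move_l(p,q,vel=vel); r=rd(); env.wait(0.05); r2=rd()
    print(round(t,2),round(r[0],2),'M %.3f %.3f'%(r[1],r2[1]),r2[2].round(1),'j6 %.3f'%r2[3]); return r2[1]
E
python3 - <<'E'
from scr import *
t=-2.1
env.move_l(pose(a0b+t,t)[0],vel=150,guard=8); env.grip(0,40); r=rd(); print(r[:4],r[4]['opening'])
for t in (-2.15,-2.2,-2.25,-2.3,-2.35,-2.4): turn(t)
E
```

```text
(41.1167, -0.023357545357735064, array([-0.577,  0.   ,  0.475]), np.float64(-0.8450968888783114)) 13.718974724986479
-2.15 41.37 M 0.149 0.164 [-2.   0.   1.3] j6 -0.796
-2.2 41.67 M 0.194 0.175 [-3.3  0.2  2. ] j6 -0.747
-2.25 41.97 M 0.109 0.122 [-3.1  0.3  1.1] j6 -0.697
-2.3 42.27 M 0.125 0.103 [-3.1 -0.5  2.8] j6 -0.647
-2.35 42.57 M 0.217 0.152 [-4.1 -1.1  2.7] j6 -0.597
-2.4 42.87 M 0.086 0.124 [-4.   0.1  3.2] j6 -0.547
```

```bash
cat >> scr.py <<'E'
def turn2(t,vel=2):
    p,q=pose(a0b+t,t); env.move_l(p,q,vel=vel); M=[]
    for _ in range(5): env.wait(0.02); r=rd(); M.append(r[1])
    print(round(t,3),round(r[0],2),'M %.3f sd %.3f'%(np.mean(M),np.std(M)),r[2].round(1),'j6 %.3f eff %.3f'%(r[3],r[4]['joint_efforts'][5])); return np.mean(M)
E
python3 - <<'E'
from scr import *
for t in np.arange(-2.46,-3.01,-0.06): turn2(t)
E
```

```text
-2.46 43.25 M 0.114 sd 0.013 [-4.5  0.5  3.4] j6 -0.487 eff 0.120
-2.52 43.58 M 0.082 sd 0.013 [-4.2 -0.4  3.8] j6 -0.427 eff 0.117
-2.58 43.92 M 0.114 sd 0.025 [-5.   0.1  5. ] j6 -0.367 eff 0.115
-2.64 44.25 M 0.089 sd 0.022 [-4.6 -0.7  4. ] j6 -0.307 eff 0.113
-2.7 44.58 M 0.063 sd 0.033 [-5.3 -0.4  3.9] j6 -0.247 eff 0.111
-2.76 44.92 M 0.086 sd 0.016 [-5.4 -0.2  3.2] j6 -0.187 eff 0.104
-2.82 45.25 M 0.075 sd 0.029 [-5.7 -0.6  4.1] j6 -0.127 eff 0.114
-2.88 45.58 M 0.090 sd 0.020 [-4.7  0.3  5.3] j6 -0.068 eff 0.117
-2.94 45.92 M 0.108 sd 0.027 [-4.2 -0.   4.6] j6 -0.008 eff 0.118
-3.0 46.25 M 0.078 sd 0.023 [-5.7 -0.8  4.4] j6 0.052 eff 0.116
```

```bash
cat >> scr.py <<'E'
def turn3(t,vel=2):
    p,q=pose(a0b+t,t); env.move_l(p,q,vel=vel); env.wait(0.08); r=rd()
    e=r[4]['joint_efforts'][5]; print(round(t,3),round(r[0],2),'M %.3f'%r[1],r[2].round(1),'eff %.4f'%e); return e
E
python3 - <<'E'
from scr import *
for t in np.arange(-3.06,-3.61,-0.06):
    if turn3(t)>0.116+0.09: break
E
```

```text
-3.06 46.58 M 0.084 [-5.8 -0.4  4.4] eff 0.1140
-3.12 46.92 M 0.142 [-5.5 -0.1  4.4] eff 0.1117
-3.18 47.25 M 0.104 [-5.  -0.   4.8] eff 0.1094
-3.24 47.58 M 0.060 [-4.9 -0.1  4.8] eff 0.1069
-3.3 47.92 M 0.073 [-5.4 -0.7  4.1] eff 0.1044
-3.36 48.25 M 0.052 [-4.8 -0.6  4.6] eff 0.1017
-3.42 48.58 M 0.126 [-5.1 -0.3  4.9] eff 0.0990
-3.48 48.92 M 0.099 [-4.7 -0.4  3.5] eff 0.0962
-3.54 49.25 M 0.076 [-5.9 -0.1  4.1] eff 0.0933
-3.6 49.58 M 0.047 [-5.1 -1.4  4.2] eff 0.0904
```

```bash
python3 - <<'E'
from scr import *
for t in (-3.66,-3.72,-3.78):
    turn3(t)
st=env.read_state(); print(st['opening'],st['grasp_force'],st['joints'])
p,d=read_camera('wrist'); K,T=camT('wrist',st); np.savez('v3.npz',p=p,d=d,K=K,T=T)
p2,d2=read_camera('scene'); np.savez('s3.npz',p=p2,d=d2)
a=cv2.resize(p[60:260,200:440],(480,400)); b=cv2.resize(p2[180:260,270:350],(400,400)); save('v3.png',np.hstack([a,b])[:, :800])
E
```

```text
-3.66 49.92 M 0.077 [-6.2 -0.6  4.8] eff 0.0930
-3.72 50.25 M 0.077 [-4.5 -1.5  4.4] eff 0.0995
-3.78 50.58 M 0.050 [-5.4 -0.9  4.2] eff 0.1082
13.980596778377866 40.01445829868317 [-0.512 -0.487  2.139  0.544  1.012  0.832]
```

View pics/v3.png

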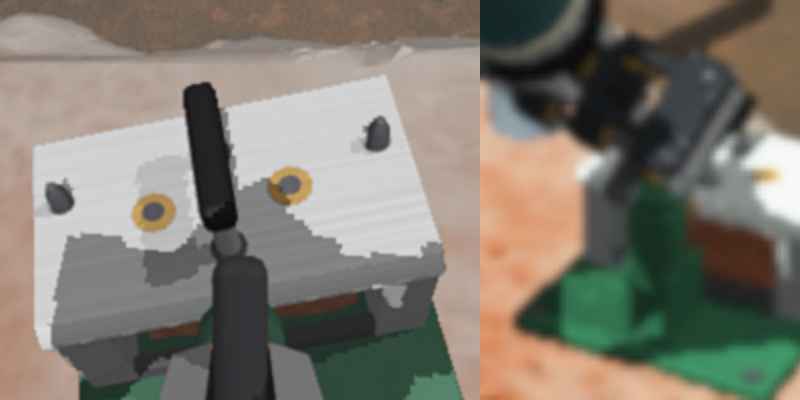

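```bash
python3 - <<'E'
from scr import *
for t in (-3.84,-3.90,-3.96): turn2(t)
E
```

```text
-3.84 51.02 M 0.107 sd 0.031 [-5.9  0.2  5.3] j6 0.892 eff 0.118
-3.9 51.35 M 0.100 sd 0.029 [-5.8 -0.7  4.9] j6 0.952 eff 0.129
-3.96 51.68 M 0.143 sd 0.028 [-6.   0.7  4.5] j6 1.012 eff 0.140
```

```bash
python3 - <<'E'
from scr import *
for t in (-4.02,-4.08,-4.14,-4.20,-4.26,-4.32,-4.36):
    if turn2(t)>0.32: break
E
```

```text
-4.02 52.02 M 0.158 sd 0.036 [-5.5  0.1  5.2] j6 1.072 eff 0.153
-4.08 52.35 M 0.132 sd 0.041 [-6.7 -1.2  4.7] j6 1.132 eff 0.165
-4.14 52.68 M 0.153 sd 0.021 [-6.9  0.2  4.6] j6 1.192 eff 0.180
-4.2 53.02 M 0.186 sd 0.017 [-6.  -0.9  5.6] j6 1.252 eff 0.194
-4.26 53.35 M 0.186 sd 0.019 [-6.5  0.3  4.3] j6 1.312 eff 0.212
-4.32 53.68 M 0.214 sd 0.009 [-6.3 -0.4  5. ] j6 1.372 eff 0.229
-4.36 54.02 M 0.303 sd 0.026 [-6.5  0.1  5.2] j6 1.412 eff 0.297
```

```bash
python3 - <<'E'
from scr import *
t=-4.36
env.grip(40); env.wait(0.1); env.move_l(pose(a0b+t,t,75)[0],vel=150); env.wait(0.2)
st=env.read_state(); p,d=read_camera('wrist'); K,T=camT('wrist',st); W=cloud(K,T,d); P=RJ.inv().apply((W-np.r_[J,0]).reshape(-1,3))
m=P[(abs(P[:,0]+5)<35)&(abs(P[:,1])<80)&(P[:,2]>79)&(P[:,2]<88)]; A=np.c_[m[:,:2],np.ones(len(m))]
print('plate top',np.linalg.lstsq(A,m[:,2],rcond=None)[0],len(m)); 
q=np.stack([(P-bc)@ex,P[:,1],(P-bc)@ax],1); Q=q[(np.hypot(q[:,0],q[:,1])<48)&(q[:,2]>-20)&(q[:,2]<5)]
top=Q[Q[:,2]>np.percentile(Q[:,2],80)-2.5]; r=cv2.minAreaRect(top[:,:2].astype(np.float32)); print(r,'expect deg',np.degrees(0.4416+t)%180,'h',np.median(top[:,2]),8+4*t)
print(st['time'],st['contact_force'],st['opening'])
E
```

```text
plate top [ 0.001 -0.    84.695] 6740
((0.42513275146484375, 0.3395576477050781), (13.3836669921875, 73.7923355102539), 46.09266662597656) expect deg 135.49221755593823 h -8.977876847630075 -9.440000000000001
55.575 [-0.243  0.773  0.066] 39.84137770383564
```

```bash
python3 -c "
from rig import env
print(env.close_job())"
```

```text
the job is handed in; nothing more can be done
None
```

The plate is seated flat on the jig with both dowels through and clamped at an estimated 40 N. The arm is clear and the job was handed in at about 56 s; no verdict was returned.

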